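Loosen the retaining ring of a salvaged projector lens with the pin spanner

ROBOT

A 6-joint arm with a two-finger parallel gripper is mounted at the origin on the work surface. World frame = base frame: x ahead of the robot, y to its left, z up, the work surface at z = 0. Lengths are in m, angles in degrees, forces in N, time in s.
With the tool pointing down it reaches from about 0.375 to 0.9 m from the base axis. Payload 3.1 kg.
Tool frame: the origin (TCP) lies midway between the tips of the shut fingers; the grasp point (between the pads) lies bot.hold_point_z behind it (bot.hold_point_z is the distance from the TCP to the grasp point, in m); z points along the fingers, y is the direction in which the jaws open and shut (so a half turn about z gives the same grasp; the last joint's range is limited). The gripper opens to 87 mm and grips with 3 to 60 N. Pads are 19 mm wide; open, the fingers measure 117 mm over their backs; the gripper's body (75 mm by 190 mm) begins 51 mm behind the grasp point.
Start: joints at [-82.821, 30.224, 82.088, -0, 67.689, -10.227], TCP at [0.187, -0.596, 0.223] pointing down, gripper open.
Joint ranges: [-176.69, 176.69], [-43.24, 126.21], [12.49, 139.97], [-82, 262], [0, 151.66], [-163.58, 163.58]. Speed limits (degrees/s): [159.86, 159.86, 180, 180, 180, 180].

INTERFACE

Orientations are given as a 3x3 rotation matrix whose columns are the frame's x, y, z axes.
In Python, from rig import bot, vision, order gives the robot as it stands. The module is installed in compiled form; this text tells all that it offers.
- The arm moves only by the tool move_arm, never from a script. Its argument "moves" is a list of rows, each an object of numbers: "hand": the finger opening in mm, from 0 to 87; "x", "y", "z": the shift along the tool's x, y, z in units of 25 mm (1.0 is 25 mm); "wx", "wy", "wz": the turn, a rotation vector about the tool's x, y, z in degrees. In form: [{"hand": .., "x": .., "y": .., "z": .., "wx": .., "wy": .., "wz": ..}, ...]. A call has 1 to 20 rows; each row shifts and turns the commanded pose from where the row before left it, along the tool's axes as they then stand; what a row does not reach is not made up. A row lasts 1/10 s, in which the tool goes at most 50 mm and 8.59 degrees, less where a joint would pass 70% of its speed; a pose out of reach is approached as far as the arm can. A call is refused whole if a number of a shift passes 1 or a number of a turn 8.59, either way. A call with a gripper value outside its range is refused whole. The fingers move at their own pace and stop on an object; the grip force is fixed at half the most. Time passes only in rows, so rows that do not move let the fingers close. It gives the time, the measured TCP pose, the force and the opening at its end, in the units of the state.
- bot.read_state(): the state, without advancing time (a new reading comes with each control period).
- vision.capture(name): name is "scene" or "top"; returns a dict with "image" (400x640x3 uint8, red, green, blue), "z_map" (400x640 float32, m along the optical axis (not along the pixel's ray), 0 where there is no reading), "fx", "fy", "cx", "cy" (pixels), "pose" (4x4, takes a point from camera to world coordinates). Camera axes: x right, y down, z forward; pixel columns grow to the right and rows downward; lengths in m; the calibration is good to about 2 mm. A picture is of the moment at which its call begins.
- order.hand_in(): hands the job in, once; it reports no verdict.
The state is a dict: "time_s": time; "joint_positions": joint angles; "qvel": joint speeds; "tau": joint torques, N m; "position": TCP position; "tcp_rot": TCP orientation; "force": force on the tool from outside, world axes, zero at the start; "moment": the same for the moment, N m; "opening": opening from 0.0 (shut) to 1.0 (fully open).
Only numpy, scipy, OpenCV 4.12 (cv2) and the standard library are available. Lean on these libraries where they do the work, as an engineer would, in place of code of your own. Each camera call takes 0.05 s, during which the arm holds its last target.

TASK

Take the orange-handled pin spanner out of its wooden stand, set both of its pins gently into the two holes of the brass ring on the clamped projector lens, and with the pins in turn the ring anticlockwise (seen from above) to its stop, about a sixth of a turn on, to loosen it, without leaning on it or forcing it and without touching the glass. Then put the spanner back upright in its stand, pins in the slot, and let go, leaving everything else on the table where it is.

Things in the scene. Friction and masses are not known exactly. Their poses are not given: they have to be found in the camera images.
- spanner: Pin spanner, 180 g give or take, upright in its stand at the start. Origin midway between its two pin tips, z up along the handle, x from pin to pin. Two round steel pins, 6 mm diameter, flat ended, point down at x = +27 and -27 mm, 9 mm long below a steel cross bar 78 mm (x) by 24 mm (y), z 9 to 19 mm. The same turned half round.
- spanner_grip (a point): Middle of the spanner's gripping part, 68 mm above the pin tips; axes as spanner. The orange handle is 26 mm (x) by 16 mm (y), standing on the middle of the bar from 19 to 95 mm above the pin tips, to be pinched from above across its 16 mm (y).
- pin_a (a point): Centre of the tip of the pin at x = +27 mm.
- pin_b (a point): Centre of the tip of the pin at x = -27 mm.
- stand: Fixed wooden block 110 mm (x) by 60 mm (y) by 32 mm high, origin under its centre. In its top an open slot 70 mm (x) by 12 mm (y), 18 mm deep, takes both pins; the spanner's cross bar then rests on the top along the block's x, pin tips 23 mm above the table.
- stand_top (a point): Centre of the slot's mouth, at the height of the stand's top face (32 mm above the table); axes as stand.
- lens_unit: Fixed clamp with the lens: green base plate 150 mm (x) by 120 mm (y), 18 mm thick, steel jaws on its +y and -y sides (up to z 52 mm), a screw with a black knob at -y. Between them stands the black lens barrel, 97 mm diameter, rim at z 79 mm, the brass ring in its mouth. Origin under the plate's centre, on the barrel's axis.
- ring_centre (a point): Centre of the brass ring's top face, 82 mm above the table; axes as lens_unit, NOT turning with the ring. Ring: 78 mm outer, 36 mm inner diameter, 12 mm thick. Two through holes, 9 mm diameter, 1 mm chamfers, lie opposite each other 27 mm from the centre. A hole is 12 mm deep; a pin can go in 9 mm (bar on the ring); 6 mm is enough.
- ring (a joint): How far the ring is turned, rad, growing anticlockwise from above: 0 tight, 1.1 its stop (loose). It starts at 0 to 0.2. The holes' direction is NOT measured: at the start their line is within 0.8 rad of the clamp's x axis, either way; find it by sight or by sliding the pins lightly round until they drop in. Friction 0.25 N m; it stays put, also under pins sliding on it with less than 6 N.
- lens_glass: The blue-coated lens glass in the middle of the ring, 33 mm diameter, its crown 5 mm below the ring's top face. Not to be touched. Origin on the barrel's axis, 70 mm above the table.
- screwdriver: Bystander: screwdriver with green handle, 170 mm, lying between stand and clamp.
- lens_cap: Bystander: black lens cap, 48 mm diameter, 12 mm high.
- hard_drive: Bystander: aluminium disk drive 147 x 102 x 26 mm, at the right.
- power_brick: Bystander: black power supply 115 x 52 x 32 mm, at the left.
- screw_jar: Bystander: jar with blue lid, 56 mm diameter, 75 mm high, at the far side.
- spare_ring: Bystander: loose brass ring, 68 mm diameter, 10 mm high, no holes, at the far side.
- wrench: Bystander: steel wrench 150 mm, at the far side.
There are look-alikes about, which are no part of the job. There is more than one size of the lens_unit; the one meant has the size given above.

How it is judged (in metres and radians):
On the way, in this order (a step that is already met when the one before it is completed fails the run):
1. both pins stand at least 4 mm deep in the ring's holes (spanner centred on the ring within 4 mm) while the ring is not yet turned by more than about 0.2 rad (z of each of pin_a, pin_b in the frame of ring_centre below -0.004 m and horizontal distance between spanner and ring_centre below 0.004 m and value of joint ring below 0.4 rad), for 0.2 s.
2. with both pins still in, the ring is turned past 1.0 rad (z of each of pin_a, pin_b in the frame of ring_centre below -0.004 m and horizontal distance between spanner and ring_centre below 0.004 m and value of joint ring above 1 rad), for 0.1 s.
At the end, for the whole second after the job is handed in: The ring is loosened (joint past 0.97 rad), and the spanner stands released and at rest in its stand: both pin tips at least 6 mm below the stand's top, within 10 mm of the slot's centre, upright within 0.12 rad (value of joint ring above 0.97 rad and horizontal distance between spanner and stand_top below 0.01 m and z of each of pin_a, pin_b in the frame of stand_top below -0.006 m and angle between spanner's own z axis and vertical below 0.12 rad and linear speed of spanner below 0.02 m/s and contact force between the fingers and spanner below 0.2 N); the robot touches nothing.
It fails at once if the spanner presses on the ring with more than 55 N (contact force between spanner and ring above 55 N).
It fails at once if the lens glass is touched (contact force between anything else and lens_glass above 0.5 N).
It fails at once if a bystander is moved by more than 30 mm (distance of any of screwdriver, lens_cap, hard_drive, power_brick, screw_jar, spare_ring, wrench from where it was at the start of the episode above 0.03 m).
It also fails if it takes over 72 s, if anything falls off the work surface, if the arm or the gripper's body presses on something with over 40 N, if the wrist force passes 120 N, or if a joint passes its speed limit or range.

## Working session

There is one attempt and no reset: what is moved stays moved. The work goes in short steps, Python scripts to look and compute and a tool call to move; the robot and the scene stay as the last step left them, time stands still between calls to the robot, and variables do not carry over. Pictures are saved under pics/ and viewed, and the job is handed in when it is done.

Besides the shell and the picture viewer there is one more tool, called after "Emit:" as name([rows], argument=value, ...), one row to a line, values as JSON. move_arm: Moves the arm, as the interface text tells. Its arguments: {"type":"object","properties":{"moves":{"type":"array"}},"required":["moves"]}

```bash
mkdir -p pics
cat > h.py <<'E'
import numpy as np,cv2
from rig import bot,vision,order
def snap(n,f):
    c=vision.capture(n); np.savez(f'pics/{f}.npz',**c); cv2.imwrite(f'pics/{f}.png',c['image'][:,:,::-1]); return c
def cast(c,u,v,z):
    d=np.array([(u-c['cx'])/c['fx'],(v-c['cy'])/c['fy'],1.]);P=c['pose'];d=P[:3,:3]@d;o=P[:3,3]
    return o+d*(z-o[2])/d[2]
def proj(c,p):
    P=c['pose'];q=P[:3,:3].T@(np.asarray(p)-P[:3,3]);return q[0]/q[2]*c['fx']+c['cx'],q[1]/q[2]*c['fy']+c['cy']
def pts(c):
    h,w=c['z_map'].shape;u,v=np.meshgrid(np.arange(w),np.arange(h));z=c['z_map']
    q=np.stack([(u-c['cx'])/c['fx']*z,(v-c['cy'])/c['fy']*z,z],-1);return q@c['pose'][:3,:3].T+c['pose'][:3,3]
E
python3 - <<'E'
from h import *
for n in('scene','top'):
    c=snap(n,n+'0');print(n,c['fx'],c['pose'].round(3).tolist())
s=bot.read_state();print(s,bot.hold_point_z)
E
```

```text
scene 484.42555975085986 [[-0.607, 0.441, -0.661, 1.362], [0.795, 0.351, -0.495, 0.612], [0.014, -0.826, -0.564, 0.773], [0.0, 0.0, 0.0, 1.0]]
top 506.1528482468083 [[-0.016, -0.983, 0.181, 0.269], [-1.0, 0.016, -0.001, -0.016], [-0.002, -0.181, -0.983, 1.451], [0.0, 0.0, 0.0, 1.0]]
{'time_s': 0.1, 'joint_positions': array([-8.28214166e+01,  3.02733922e+01,  8.21488455e+01, -1.81219026e-04,
        6.76885397e+01, -1.02283627e+01]), 'qvel': array([ 0.01620246, -0.17727252, -0.06751777, -0.01113009,  0.09361275,
        0.01436857]), 'tau': array([-2.74386375e-04, -4.40986454e+01, -1.77151179e+01,  6.34759362e-02,
        5.33817674e-02, -4.65963251e-05]), 'position': array([ 0.18690611, -0.5957148 ,  0.22167324]), 'tcp_rot': array([[ 9.54203750e-01,  2.99157390e-01, -2.44509066e-04],
       [ 2.99157296e-01, -9.54201883e-01,  1.91790838e-03],
       [ 3.40445455e-04, -1.90322204e-03, -9.99998131e-01]]), 'force': array([-0.27862872,  0.45669877, -0.10030518]), 'moment': array([-0.01362754, -0.02531128, -0.01519711]), 'opening': 1.0005273223084643} 0.0187
```

View pics/scene0.png

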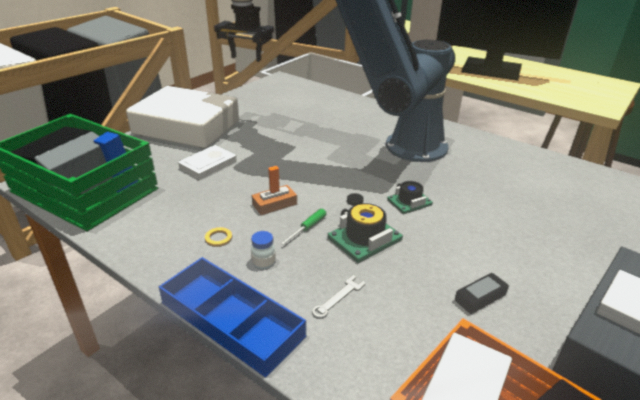

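View pics/top0.png

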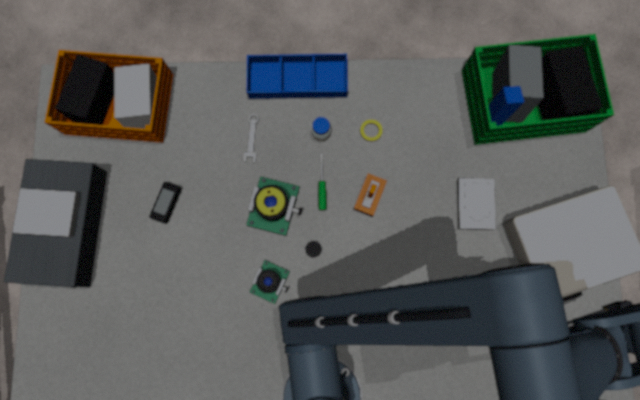

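The stand with the orange spanner is at top (370,195). The big clamp with the brass ring is at top (272,202), and the small look-alike is at (270,282). I'll zoom in.

Run:
```python
import cv2,numpy as np
t=cv2.imread('pics/top0.png');s=cv2.imread('pics/scene0.png')
a=cv2.resize(t[165:245,235:395],None,fx=5,fy=5,interpolation=cv2.INTER_CUBIC)
b=cv2.resize(s[155:265,240:420],(800,489),interpolation=cv2.INTER_CUBIC)
cv2.imwrite('pics/ta.png',a);cv2.imwrite('pics/sb.png',b)
```

```text
(no output)
```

View pics/ta.png

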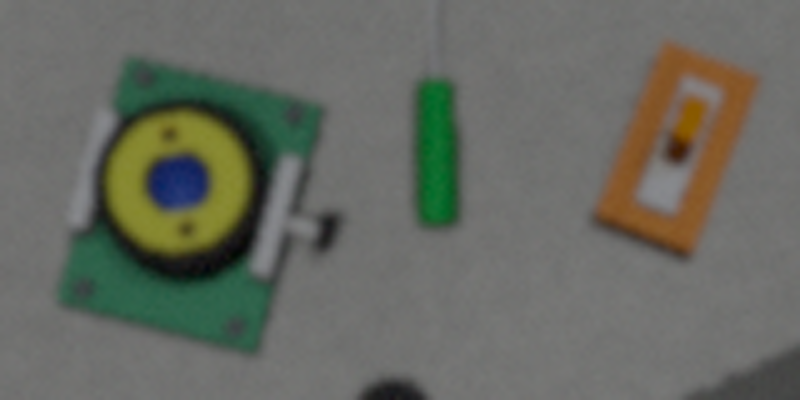

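View pics/sb.png

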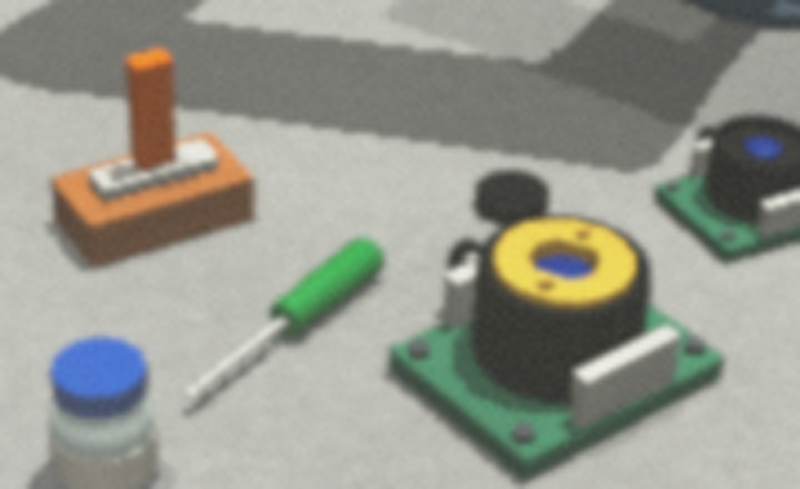

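Run:
```python
from h import *
for n in('top','scene'):
    cs=[vision.capture(n) for _ in range(4)];c=cs[0];im=np.mean([k['image'].astype(float) for k in cs],0)
    np.savez(f'pics/{n}avg.npz',**{**c,'image':im.astype(np.float32)})
    K=8;im8=cv2.resize(im.clip(0,255).astype(np.uint8),None,fx=K,fy=K,interpolation=cv2.INTER_CUBIC)
    hsv=cv2.cvtColor(im8,cv2.COLOR_RGB2HSV);P=pts(c)
    roi=(slice(165,245),slice(235,395)) if n=='top' else (slice(155,265),slice(240,420))
    def mask(lo,hi):
        m=cv2.inRange(hsv,lo,hi);z=np.zeros_like(m);r=tuple(slice(a.start*K,a.stop*K) for a in roi);z[r]=m[r];return z
    def big(m):
        cn,_=cv2.findContours(m,cv2.RETR_EXTERNAL,cv2.CHAIN_APPROX_NONE);return max(cn,key=cv2.contourArea)
    px=lambda q:(np.asarray(q,float)+.5)/K-.5
    y=mask((22,110,70),(34,255,255));b=big(y)
    W=np.array([cast(c,*px(p[0]),.082) for p in b]);
    (cx,cy),r=cv2.minEnclosingCircle((W[:,:2]*1000).astype(np.float32))
    A=np.c_[2*W[:,:2],np.ones(len(W))];s=np.linalg.lstsq(A,(W[:,:2]**2).sum(1),rcond=None)[0]
    print(n,'ring',s[:2].round(4),'r',np.sqrt(s[2]+s[0]**2+s[1]**2).round(4),'enc',cx,cy,r, px(cv2.minAreaRect(b)[0]))
    # holes: dark blobs in annulus r=27
    g=im.mean(2)
    u,v=np.meshgrid(np.arange(640),np.arange(400))
    th=np.radians(np.arange(0,360,2));prof=[]
    gf=cv2.GaussianBlur(g.astype(np.float32),(0,0),.5)
    for t in th:
        vals=[]
        for rr in(.025,.027,.029):
            p=proj(c,[s[0]+rr*np.cos(t),s[1]+rr*np.sin(t),.082]);vals.append(cv2.getRectSubPix(gf,(1,1),(float(p[0]),float(p[1])))[0,0])
        prof.append(np.mean(vals))
    prof=np.array(prof);print('prof min',[(int(np.degrees(th[i])),int(prof[i])) for i in np.argsort(prof)[:14]])
    o=mask((3,100,60),(18,255,255));b=big(o);R=cv2.minAreaRect(b);print('orange',px(R[0]),R)
    z=P[roi];print('maxz',z[...,2][c['z_map'][roi]>0].max())
```

```text
top ring [0.5293 0.133 ] r 0.0402 enc 529.213134765625 133.20977783203125 40.92148208618164 [270.15298462 200.9039917 ]
prof min [(192, 72), (190, 72), (12, 73), (10, 74), (188, 74), (8, 74), (194, 75), (14, 76), (186, 76), (6, 76), (196, 79), (16, 80), (184, 80), (4, 81)]
orange [369.8737793  194.35470581] ((2962.490234375, 1558.337646484375), (166.7523956298828, 308.55670166015625), 21.317913055419922)
maxz 0.1256348326695904
scene ring [0.53   0.1334] r 0.0403 enc 528.893798828125 133.7972869873047 42.353187561035156 [366.63891602 213.46560669]
prof min [(12, 136), (10, 137), (14, 138), (8, 140), (190, 140), (192, 141), (188, 141), (16, 143), (6, 145), (194, 145), (186, 145), (18, 150), (196, 151), (184, 151)]
orange [273.93139648 195.94873047] ((2194.951171875, 1571.08984375), (121.61551666259766, 343.1920471191406), 75.1600570678711)
maxz 0.11886777535025495
```

Run:
```python
from h import *
for n in('top','scene'):
    d=dict(np.load(f'pics/{n}avg.npz'));c=d;P=pts(c);im=d['image']
    K=8;im8=cv2.resize(im.clip(0,255).astype(np.uint8),None,fx=K,fy=K,interpolation=cv2.INTER_CUBIC)
    hsv=cv2.cvtColor(im8,cv2.COLOR_RGB2HSV)
    x0,x1,y0,y1=(350,392,170,220) if n=='top' else (248,302,160,215)
    sub=(slice(y0*K,y1*K),slice(x0*K,x1*K))
    o=cv2.inRange(hsv[sub],(3,110,50),(20,255,255));
    def w(q,z): return cast(c,(q[0]+.5)/K-.5+x0,(q[1]+.5)/K-.5+y0,z)
    cv2.imwrite(f'pics/or_{n}.png',cv2.resize(np.hstack([cv2.cvtColor(im8[sub],cv2.COLOR_RGB2BGR),cv2.cvtColor(o,cv2.COLOR_GRAY2BGR)]),None,fx=.9,fy=.9))
    cn,_=cv2.findContours(o,cv2.RETR_EXTERNAL,cv2.CHAIN_APPROX_NONE);b=max(cn,key=cv2.contourArea)
    if n=='top':
        W=np.array([w(p[0],.032)[:2] for p in b]);R=cv2.minAreaRect((W*1000).astype(np.float32));print('block@32',R,cv2.boxPoints(R))
    # bar
    z=P[y0:y1,x0:x1]
    hh=cv2.resize(hsv[sub],(x1-x0,y1-y0),interpolation=cv2.INTER_AREA)
    # white within block: hole region of orange
    fill=np.zeros_like(o);cv2.drawContours(fill,[b],-1,255,-1)
    wh=cv2.inRange(hsv[sub],(0,0,90 if n=='top' else 120),(180,70,255))&cv2.erode(fill,np.ones((9,9)))
    cw,_=cv2.findContours(wh,cv2.RETR_EXTERNAL,cv2.CHAIN_APPROX_NONE);cw=[q for q in cw if cv2.contourArea(q)>300]
    W=np.array([w(p[0],.042)[:2] for q in cw for p in q]);R=cv2.minAreaRect((W*1000).astype(np.float32));print(n,'bar@42',R)
    # handle top by depth
    H=z[z[...,2]>.105];H=z[(z[...,2]>.105)&(z[...,2]<.13)];print('handle depth pts',len(H),np.median(H,0).round(4),H.min(0),H.max(0))
    S=z[(abs(z[...,2]-.032)<.004)];R=cv2.minAreaRect((S[:,:2]*1000).astype(np.float32));print('stand depth',len(S),R)
```

```text
block@32 ((553.1707763671875, -146.80528259277344), (58.458126068115234, 111.90731811523438), 67.24490356445312) [[ 490.26657  -152.11687 ]
 [ 593.46375  -195.40184 ]
 [ 616.07495  -141.4937  ]
 [ 512.8778    -98.208725]]
top bar@42 ((552.79833984375, -147.25091552734375), (25.558263778686523, 80.16014099121094), 66.59561920166016)
handle depth pts 57 [ 0.5537 -0.1456  0.1174] [ 0.54057943 -0.15629806  0.10542645] [ 0.5669658  -0.13669035  0.12563483]
stand depth 443 ((555.9972534179688, -146.90313720703125), (59.64979553222656, 111.05419158935547), 67.07523345947266)Traceback (most recent call last):
  File "<stdin>", line 21, in <module>
cv2.error: OpenCV(4.12.0) /io/opencv/modules/imgproc/src/convhull.cpp:143: error: (-215:Assertion failed) total >= 0 && (depth == CV_32F || depth == CV_32S) in function 'convexHull'
```

View pics/or_top.png

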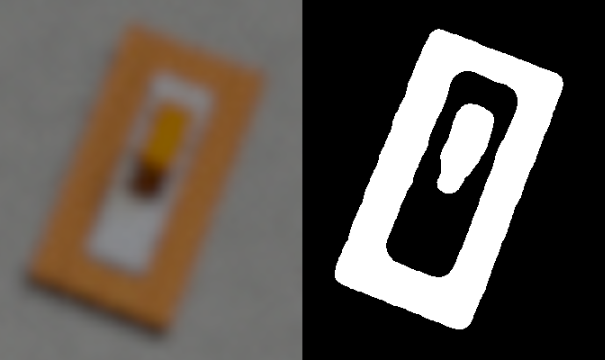

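View pics/or_scene.png

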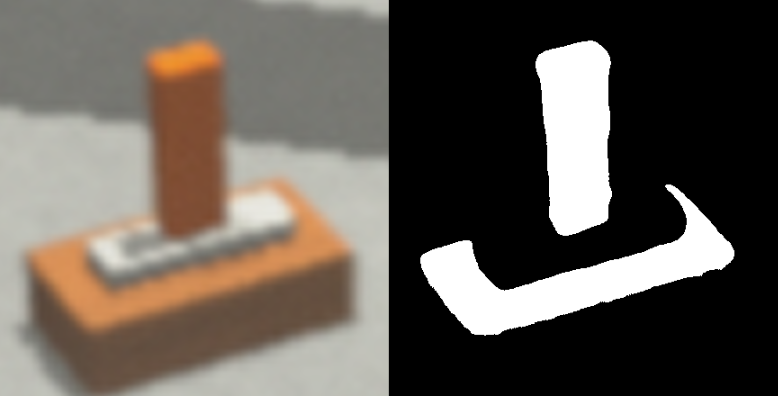

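Both views agree. The ring centre is at (0.5296, 0.1332) with its hole line at about 10.5°. The stand and spanner are at (0.5535, −0.147), with x at about −23°. I'll move above the spanner.

Emit:
move_arm([
  {"hand":50,"x":0.5,"y":-0.33,"z":0},
  {"hand":50,"x":0.99,"y":-0.65,"z":0},
  {"hand":50,"x":0.99,"y":-0.65,"z":0},
  {"hand":50,"x":0.99,"y":-0.65,"z":0},
  {"hand":50,"x":0.99,"y":-0.65,"z":0},
  {"hand":50,"x":0.99,"y":-0.65,"z":0},
  {"hand":50,"x":0.99,"y":-0.65,"z":0},
  {"hand":50,"x":0.99,"y":-0.65,"z":0},
  {"hand":50,"x":0.99,"y":-0.65,"z":0},
  {"hand":50,"x":0.99,"y":-0.65,"z":0},
  {"hand":50,"x":0.99,"y":-0.65,"z":0},
  {"hand":50,"x":0.99,"y":-0.65,"z":0},
  {"hand":50,"x":0.99,"y":-0.65,"z":0},
  {"hand":50,"x":0.99,"y":-0.65,"z":0},
  {"hand":50,"x":0.99,"y":-0.65,"z":0},
  {"hand":50,"x":0.99,"y":-0.65,"z":0},
  {"hand":50,"x":0.99,"y":-0.65,"z":0},
  {"hand":50,"x":0.99,"y":-0.65,"z":0},
  {"hand":50,"x":0.99,"y":-0.65,"z":0},
  {"hand":50,"x":0.99,"y":-0.65,"z":0},
])

```text
schema error: expected keys hand, x, y, z, wx, wy, wz
```

Emit:
move_arm([
  {"hand":50,"wz":6.4},
  {"hand":50,"wz":8.5},
  {"hand":50,"wz":8.5},
  {"hand":50,"wz":8.5},
  {"hand":50,"wz":8.5},
  {"hand":50},
])

```text
schema error: expected keys hand, x, y, z, wx, wy, wz
```

```bash
cat >> h.py <<'E'
def st(tx=None,ty=None,tz=None,yaw=None):
    s=bot.read_state();R=s['tcp_rot'];p=s['position'];y=np.degrees(np.arctan2(R[1,0],R[0,0]))
    print('t',round(s['time_s'],2),'p',p.round(4),'yaw',y.round(2),'z',R[:,2].round(4),'F',s['force'].round(2),'M',s['moment'].round(3),'op',round(s['opening']*87,1),'q',s['joint_positions'].round(1))
    if tx is not None:
        d=R.T@(np.array([tx,ty,p[2] if tz is None else tz])-p);print('units',(d/.025).round(3))
    if yaw is not None: print('wz',(y-yaw).round(2))
E
python3 - <<'E'
from h import *
st(.5535,-.1468,.0723,-23)
c=dict(np.load('pics/sceneavg.npz'));print(cast(c,273.7,168.6,.118))
E
```

```text
t 0.5 p [ 0.187  -0.5963  0.2225] yaw 17.41 z [-0.e+00  1.e-04 -1.e+00] F [-0.74  0.46  0.39] M [ 0.003 -0.014  0.012] op 87.1 q [-82.8  30.2  82.1   0.   67.7 -10.2]
units [ 19.368 -12.772   6.01 ]
wz 40.41
[ 0.55767901 -0.14079686  0.118     ]
```

Emit:
move_arm([
  {"hand":50,"x":0.5,"y":-0.33,"z":0,"wx":0,"wy":0,"wz":0},
  {"hand":50,"x":0.99,"y":-0.65,"z":0,"wx":0,"wy":0,"wz":0},
  {"hand":50,"x":0.99,"y":-0.65,"z":0,"wx":0,"wy":0,"wz":0},
  {"hand":50,"x":0.99,"y":-0.65,"z":0,"wx":0,"wy":0,"wz":0},
  {"hand":50,"x":0.99,"y":-0.65,"z":0,"wx":0,"wy":0,"wz":0},
  {"hand":50,"x":0.99,"y":-0.65,"z":0,"wx":0,"wy":0,"wz":0},
  {"hand":50,"x":0.99,"y":-0.65,"z":0,"wx":0,"wy":0,"wz":0},
  {"hand":50,"x":0.99,"y":-0.65,"z":0,"wx":0,"wy":0,"wz":0},
  {"hand":50,"x":0.99,"y":-0.65,"z":0,"wx":0,"wy":0,"wz":0},
  {"hand":50,"x":0.99,"y":-0.65,"z":0,"wx":0,"wy":0,"wz":0},
  {"hand":50,"x":0.99,"y":-0.65,"z":0,"wx":0,"wy":0,"wz":0},
  {"hand":50,"x":0.99,"y":-0.65,"z":0,"wx":0,"wy":0,"wz":0},
  {"hand":50,"x":0.99,"y":-0.65,"z":0,"wx":0,"wy":0,"wz":0},
  {"hand":50,"x":0.99,"y":-0.65,"z":0,"wx":0,"wy":0,"wz":0},
  {"hand":50,"x":0.99,"y":-0.65,"z":0,"wx":0,"wy":0,"wz":0},
  {"hand":50,"x":0.99,"y":-0.65,"z":0,"wx":0,"wy":0,"wz":0},
  {"hand":50,"x":0.99,"y":-0.65,"z":0,"wx":0,"wy":0,"wz":0},
  {"hand":50,"x":0.99,"y":-0.65,"z":0,"wx":0,"wy":0,"wz":0},
  {"hand":50,"x":0.99,"y":-0.65,"z":0,"wx":0,"wy":0,"wz":0},
  {"hand":50,"x":0.99,"y":-0.65,"z":0,"wx":0,"wy":0,"wz":0},
])

```text
time_s: 2.5
position: [0.553, -0.1472, 0.2227]
tcp_rot: [[0.954, 0.3, -0.0], [0.3, -0.954, 0.0], [-0.0, -0.001, -1.0]]
force: [0.5, -0.7, -0.0]
opening: 0.578
```

Emit:
move_arm([
  {"hand":50,"x":0,"y":0,"z":0,"wx":0,"wy":0,"wz":6.4},
  {"hand":50,"x":0,"y":0,"z":0.4,"wx":0,"wy":0,"wz":8.5},
  {"hand":50,"x":0,"y":0,"z":0.4,"wx":0,"wy":0,"wz":8.5},
  {"hand":50,"x":0,"y":0,"z":0.4,"wx":0,"wy":0,"wz":8.5},
  {"hand":50,"x":0,"y":0,"z":0.4,"wx":0,"wy":0,"wz":8.5},
  {"hand":50,"x":0,"y":0,"z":0,"wx":0,"wy":0,"wz":0},
])

```text
time_s: 3.1
position: [0.5514, -0.1479, 0.1814]
tcp_rot: [[0.921, -0.39, -0.003], [-0.39, -0.921, 0.002], [-0.004, -0.0, -1.0]]
force: [0.2, -0.1, -0.7]
opening: 0.575
```

Run:
```python
from h import *
c=snap('scene','s1')
cv2.imwrite('pics/s1z.png',cv2.resize(c['image'][120:230,200:340,::-1],None,fx=5,fy=5,interpolation=cv2.INTER_CUBIC))
st(.5538,-.1463,.0723,-23)
```

```text
t 3.15 p [ 0.552  -0.1483  0.1821] yaw -22.8 z [-0.0017  0.0012 -1.    ] F [ 0.45 -0.8   0.89] M [ 0.058 -0.019 -0.025] op 50.1 q [-26.2  29.1  92.2   0.   58.9  86.5]
units [ 0.043 -0.1    4.392]
wz 0.2
```

View pics/s1z.png

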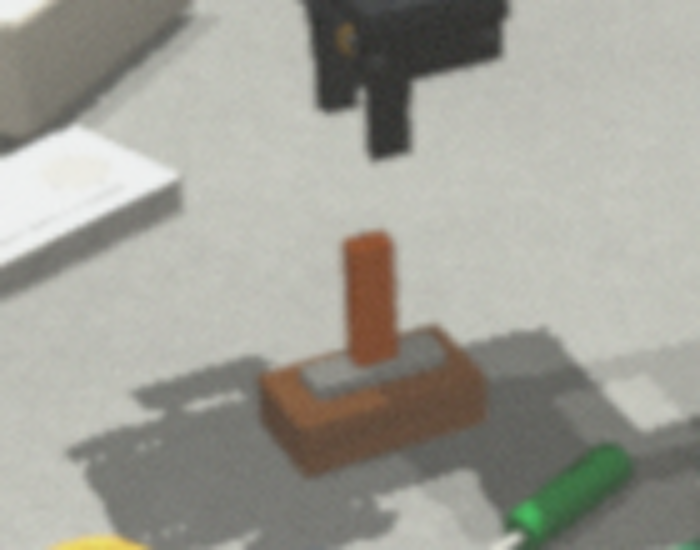

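The fingers are centred over the handle (crop at 370,240). I'll lower and close.

Emit:
move_arm([
  {"hand":50,"x":0.04,"y":-0.1,"z":0.3,"wx":0,"wy":0,"wz":0.2},
  {"hand":50,"x":0,"y":0,"z":0.6,"wx":0,"wy":0,"wz":0},
  {"hand":50,"x":0,"y":0,"z":0.6,"wx":0,"wy":0,"wz":0},
  {"hand":50,"x":0,"y":0,"z":0.6,"wx":0,"wy":0,"wz":0},
  {"hand":50,"x":0,"y":0,"z":0.6,"wx":0,"wy":0,"wz":0},
  {"hand":50,"x":0,"y":0,"z":0.6,"wx":0,"wy":0,"wz":0},
  {"hand":50,"x":0,"y":0,"z":0.6,"wx":0,"wy":0,"wz":0},
  {"hand":50,"x":0,"y":0,"z":0.4,"wx":0,"wy":0,"wz":0},
  {"hand":50,"x":0,"y":0,"z":0.1,"wx":0,"wy":0,"wz":0},
  {"hand":50,"x":0,"y":0,"z":0,"wx":0,"wy":0,"wz":0},
])

```text
time_s: 4.15
position: [0.5548, -0.1474, 0.0724]
tcp_rot: [[0.919, -0.393, -0.0], [-0.393, -0.919, 0.0], [-0.0, -0.0, -1.0]]
force: [0.1, -0.2, 0.5]
opening: 0.572
```

Emit:
move_arm([
  {"hand":24,"x":0,"y":0,"z":0,"wx":0,"wy":0,"wz":0},
  {"hand":24,"x":0,"y":0,"z":0,"wx":0,"wy":0,"wz":0},
  {"hand":24,"x":0,"y":0,"z":0,"wx":0,"wy":0,"wz":0},
  {"hand":24,"x":0,"y":0,"z":0,"wx":0,"wy":0,"wz":0},
])

```text
time_s: 4.55
position: [0.5549, -0.1476, 0.073]
tcp_rot: [[0.919, -0.394, 0.001], [-0.394, -0.919, -0.0], [0.001, 0.0, -1.0]]
force: [0.4, -0.0, 0.1]
opening: 0.318
```

Run:
```python
from h import *
c=snap('scene','s2')
cv2.imwrite('pics/s2z.png',cv2.resize(c['image'][120:230,200:340,::-1],None,fx=5,fy=5,interpolation=cv2.INTER_CUBIC))
c=snap('top','t2')
st(.5538,-.1463,.0723,-23)
```

```text
t 4.65 p [ 0.5548 -0.1476  0.0728] yaw -23.19 z [ 4.e-04 -2.e-04 -1.e+00] F [ 0.36 -0.77 -0.04] M [0.052 0.034 0.007] op 25.2 q [-26.   38.4  96.3   0.   45.2  87.1]
units [-0.058 -0.032  0.019]
wz -0.19
```

View pics/s2z.png

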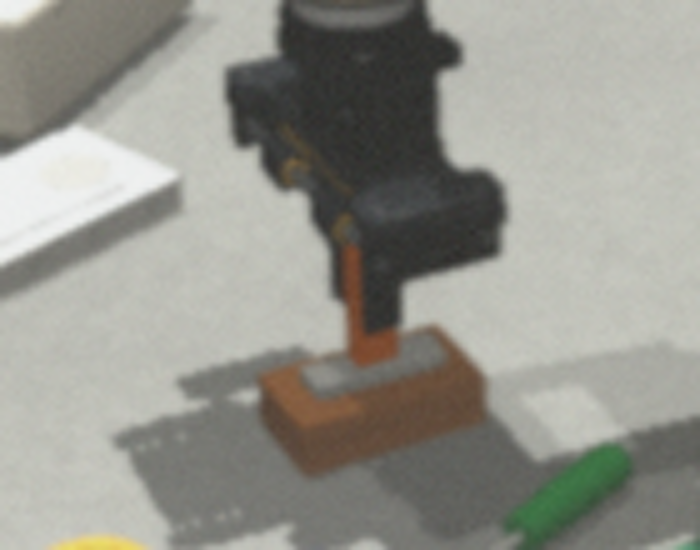

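The fingers straddle the handle and are centred along it, so I'll close.

Emit:
move_arm([
  {"hand":17,"x":0,"y":0,"z":0,"wx":0,"wy":0,"wz":0},
  {"hand":15,"x":0,"y":0,"z":0,"wx":0,"wy":0,"wz":0},
  {"hand":8,"x":0,"y":0,"z":0,"wx":0,"wy":0,"wz":0},
  {"hand":8,"x":0,"y":0,"z":0,"wx":0,"wy":0,"wz":0},
  {"hand":8,"x":0,"y":0,"z":0,"wx":0,"wy":0,"wz":0},
])

```text
time_s: 5.15
position: [0.5547, -0.1476, 0.0725]
tcp_rot: [[0.919, -0.394, -0.0], [-0.394, -0.919, -0.0], [-0.0, 0.0, -1.0]]
force: [-0.7, -0.7, 0.5]
opening: 0.176
```

Run:
```python
from h import *
st()
```

```text
t 5.15 p [ 0.5547 -0.1476  0.0725] yaw -23.19 z [-1.e-04 -1.e-04 -1.e+00] F [-0.69 -0.66  0.53] M [-0.024  0.054 -0.051] op 15.3 q [-26.   38.4  96.3  -0.   45.2  87.1]
```

Emit:
move_arm([
  {"hand":8,"x":0,"y":0,"z":-0.2,"wx":0,"wy":0,"wz":0},
  {"hand":8,"x":0,"y":0,"z":-0.4,"wx":0,"wy":0,"wz":0},
  {"hand":8,"x":0,"y":0,"z":-0.4,"wx":0,"wy":0,"wz":0},
  {"hand":8,"x":0,"y":0,"z":-0.5,"wx":0,"wy":0,"wz":0},
  {"hand":8,"x":0,"y":0,"z":-0.5,"wx":0,"wy":0,"wz":0},
  {"hand":8,"x":0,"y":0,"z":-0.5,"wx":0,"wy":0,"wz":0},
  {"hand":8,"x":0,"y":0,"z":-0.5,"wx":0,"wy":0,"wz":0},
  {"hand":8,"x":0,"y":0,"z":-0.3,"wx":0,"wy":0,"wz":0},
  {"hand":8,"x":0,"y":0,"z":0,"wx":0,"wy":0,"wz":0},
])

```text
time_s: 6.05
position: [0.5556, -0.1479, 0.1566]
tcp_rot: [[0.919, -0.394, 0.003], [-0.394, -0.919, -0.001], [0.003, 0.0, -1.0]]
force: [0.1, -0.3, -2.6]
opening: 0.181
```

Run:
```python
from h import *
st(.5296,.1332,None,10.5)
c=snap('scene','s3')
cv2.imwrite('pics/s3z.png',cv2.resize(c['image'][100:230,200:340,::-1],None,fx=4.5,fy=4.5,interpolation=cv2.INTER_CUBIC))
c=snap('top','t3')
cv2.imwrite('pics/t3z.png',cv2.resize(c['image'][160:240,320:440,::-1],None,fx=6,fy=6,interpolation=cv2.INTER_CUBIC))
```

```text
t 6.05 p [ 0.5556 -0.1479  0.1566] yaw -23.19 z [ 0.0028 -0.0014 -1.    ] F [ 0.1  -0.3  -2.56] M [0.044 0.048 0.017] op 15.8 q [-26.   31.2  93.2   0.   55.5  87.1]
units [-5.384 -9.927 -0.018]
wz -33.69
```

View pics/s3z.png

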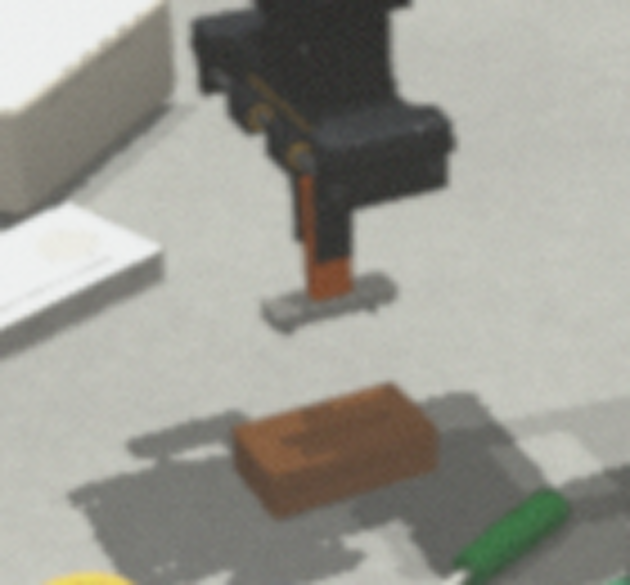

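View pics/t3z.png

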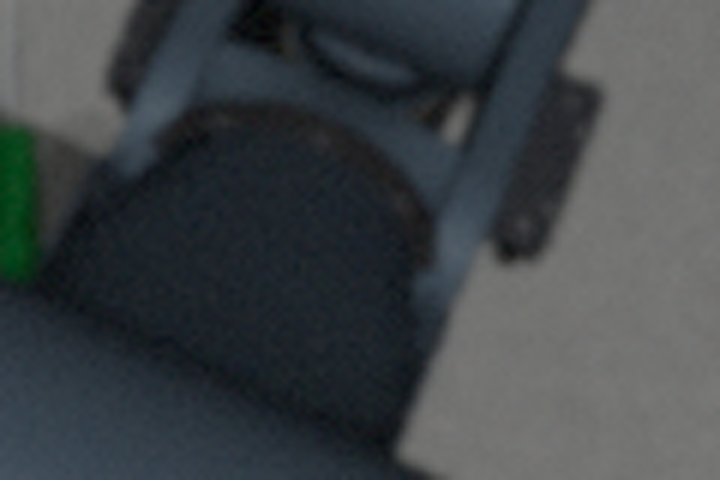

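Run:
```python
from h import *
c=dict(np.load('pics/s3.npz'))
s=bot.read_state();R=s['tcp_rot'];p=s['position']
for off in(0,-.0014):
  for nm,q in dict(A=(39,12,19),B=(39,-12,19),C=(-39,12,19),D=(-39,-12,19),A9=(39,12,9),B9=(39,-12,9),C9=(-39,12,9),D9=(-39,-12,9),pa=(27,0,0),pb=(-27,0,0)).items():
    w=p+R@np.array([q[0]/1000+off,-q[1]/1000,.0493-q[2]/1000])
    u=np.array(proj(c,w));print(off,nm,((u-[200,100]+.5)*4.5).round(1))
```

```text
0 A [275.5 320.8]
0 B [258.7 302. ]
0 C [397.5 288.4]
0 D [379.6 270.5]
0 A9 [276.4 335.7]
0 B9 [259.7 316.7]
0 C9 [397.9 303.1]
0 D9 [380.1 285.1]
0 pa [287.8 334.3]
0 pb [371.2 311.9]
-0.0014 A [277.7 320.2]
-0.0014 B [261.  301.4]
-0.0014 C [399.7 287.9]
-0.0014 D [381.7 270. ]
-0.0014 A9 [278.6 335.1]
-0.0014 B9 [262.  316.2]
-0.0014 C9 [400.  302.5]
-0.0014 D9 [382.2 284.5]
-0.0014 pa [290.  333.7]
-0.0014 pb [373.3 311.3]
```

The spanner hangs upright in the gripper, centred to about 1 mm in x. In the crop the bar ends are at (262,305) and (397,290) and the pins at (287,333) and (375,310). Next I'll carry it over the ring.

Emit:
move_arm([
  {"hand":8,"x":-0.15,"y":-0.3,"z":0,"wx":0,"wy":0,"wz":0},
  {"hand":8,"x":-0.36,"y":-0.65,"z":0,"wx":0,"wy":0,"wz":0},
  {"hand":8,"x":-0.36,"y":-0.65,"z":0,"wx":0,"wy":0,"wz":0},
  {"hand":8,"x":-0.36,"y":-0.65,"z":0,"wx":0,"wy":0,"wz":0},
  {"hand":8,"x":-0.36,"y":-0.65,"z":0,"wx":0,"wy":0,"wz":0},
  {"hand":8,"x":-0.36,"y":-0.65,"z":0,"wx":0,"wy":0,"wz":0},
  {"hand":8,"x":-0.36,"y":-0.65,"z":0,"wx":0,"wy":0,"wz":0},
  {"hand":8,"x":-0.36,"y":-0.65,"z":0,"wx":0,"wy":0,"wz":0},
  {"hand":8,"x":-0.36,"y":-0.65,"z":0,"wx":0,"wy":0,"wz":0},
  {"hand":8,"x":-0.36,"y":-0.65,"z":0,"wx":0,"wy":0,"wz":0},
  {"hand":8,"x":-0.36,"y":-0.65,"z":0,"wx":0,"wy":0,"wz":0},
  {"hand":8,"x":-0.36,"y":-0.65,"z":0,"wx":0,"wy":0,"wz":0},
  {"hand":8,"x":-0.36,"y":-0.65,"z":0,"wx":0,"wy":0,"wz":0},
  {"hand":8,"x":-0.36,"y":-0.65,"z":0,"wx":0,"wy":0,"wz":0},
  {"hand":8,"x":-0.36,"y":-0.65,"z":0,"wx":0,"wy":0,"wz":0},
  {"hand":8,"x":-0.18,"y":-0.55,"z":0,"wx":0,"wy":0,"wz":0},
])

```text
time_s: 7.75
position: [0.5273, 0.1365, 0.1547]
tcp_rot: [[0.92, -0.392, -0.002], [-0.392, -0.92, 0.0], [-0.002, 0.001, -1.0]]
force: [-0.7, 0.4, -1.3]
opening: 0.178
```

Emit:
move_arm([
  {"hand":8,"x":0,"y":0,"z":0,"wx":0,"wy":0,"wz":-5.7},
  {"hand":8,"x":0,"y":0,"z":0,"wx":0,"wy":0,"wz":-7},
  {"hand":8,"x":0,"y":0,"z":0,"wx":0,"wy":0,"wz":-7},
  {"hand":8,"x":0,"y":0,"z":0,"wx":0,"wy":0,"wz":-7},
  {"hand":8,"x":0,"y":0,"z":0,"wx":0,"wy":0,"wz":-7},
  {"hand":8,"x":0,"y":0,"z":0,"wx":0,"wy":0,"wz":0},
  {"hand":8,"x":0,"y":0,"z":0,"wx":0,"wy":0,"wz":0},
])

```text
time_s: 8.45
position: [0.5289, 0.1346, 0.1549]
tcp_rot: [[0.984, 0.181, -0.0], [0.181, -0.984, 0.0], [-0.0, -0.0, -1.0]]
force: [-0.7, -0.9, -1.5]
opening: 0.181
```

Run:
```python
from h import *
st(.5306,.1334,None,10.5)
c=snap('scene','s4')
cv2.imwrite('pics/s4z.png',cv2.resize(c['image'][150:260,310:430,::-1],None,fx=5,fy=5,interpolation=cv2.INTER_CUBIC))
s=bot.read_state();R=s['tcp_rot'];p=s['position']
for nm,q in dict(A=(39,12,19),B=(39,-12,19),C=(-39,12,19),D=(-39,-12,19),A9=(39,12,9),C9=(-39,12,9),pa=(27,0,0),pb=(-27,0,0)).items():
    w=p+R@np.array([q[0]/1000-.001,-q[1]/1000,.0493-q[2]/1000])
    u=np.array(proj(c,w));print(nm,((u-[310,150]+.5)*5).round(1))
```

```text
t 8.45 p [0.5289 0.1346 0.1549] yaw 10.4 z [-4.e-04  0.e+00 -1.e+00] F [-0.69 -0.92 -1.5 ] M [ 0.033  0.058 -0.039] op 15.8 q [ 2.5 29.4 97.3  0.  53.3 82.1]
units [ 0.058  0.061 -0.   ]
wz -0.1
A [286.8 292.5]
B [239.  278.5]
C [347.8 210.3]
D [301.9 197.6]
A9 [285.3 310.1]
C9 [346.1 227.4]
pa [270.1 305.4]
pb [312.7 248.3]
```

View pics/s4z.png

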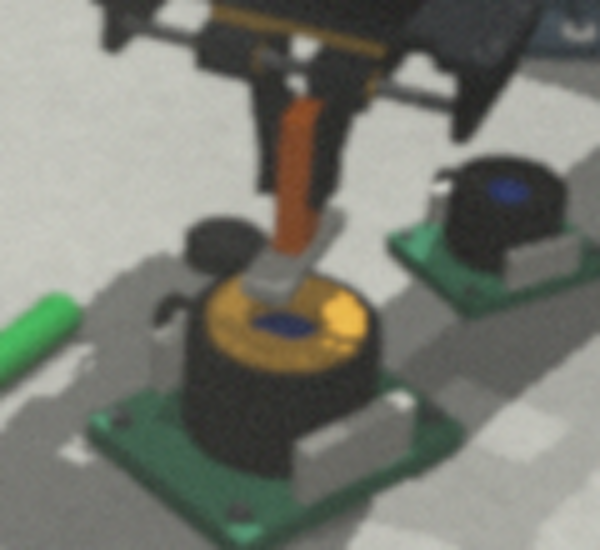

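Emit:
move_arm([
  {"hand":8,"x":0.058,"y":0.06,"z":0.2,"wx":0,"wy":0,"wz":0},
  {"hand":8,"x":0,"y":0,"z":0.25,"wx":0,"wy":0,"wz":0},
  {"hand":8,"x":0,"y":0,"z":0.25,"wx":0,"wy":0,"wz":0},
  {"hand":8,"x":0,"y":0,"z":0.15,"wx":0,"wy":0,"wz":0},
  {"hand":8,"x":0,"y":0,"z":0,"wx":0,"wy":0,"wz":0},
  {"hand":8,"x":0,"y":0,"z":0,"wx":0,"wy":0,"wz":0},
])

```text
time_s: 9.1
position: [0.5309, 0.1327, 0.1336]
tcp_rot: [[0.983, 0.182, -0.0], [0.182, -0.983, 0.0], [-0.0, -0.0, -1.0]]
force: [-0.4, -0.1, -2.6]
opening: 0.184
```

Run:
```python
from h import *
st(.5306,.1334,.1235,10.5)
c=snap('scene','s5')
cv2.imwrite('pics/s5z.png',cv2.resize(c['image'][170:250,320:410,::-1],None,fx=7,fy=7,interpolation=cv2.INTER_CUBIC))
```

```text
t 9.1 p [0.5309 0.1327 0.1336] yaw 10.49 z [-5.e-04  0.e+00 -1.e+00] F [-0.38 -0.14 -2.63] M [ 0.01  -0.038  0.017] op 16.0 q [ 2.3 31.4 98.1  0.  50.5 81.8]
units [-0.007 -0.028  0.402]
wz -0.01
```

View pics/s5z.png

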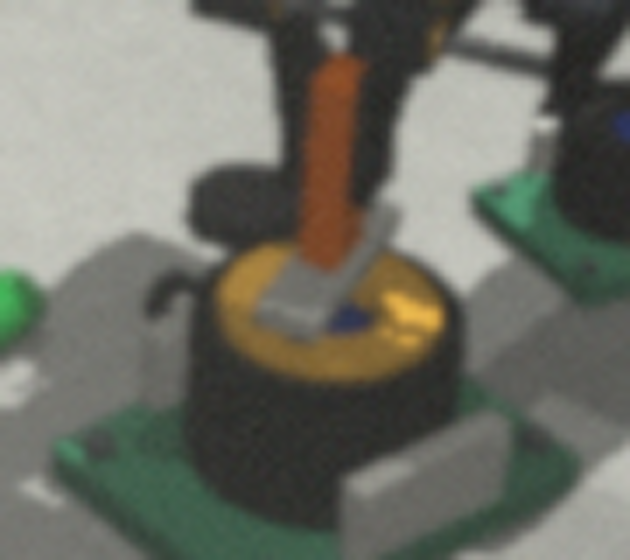

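The bar hovers just above the ring, aligned with the hole line. I'll lower gently, 1 mm at a time.

Emit:
move_arm([
  {"hand":8,"x":0,"y":-0.02,"z":0.04,"wx":0,"wy":0,"wz":0},
  {"hand":8,"x":0,"y":0,"z":0.04,"wx":0,"wy":0,"wz":0},
  {"hand":8,"x":0,"y":0,"z":0.04,"wx":0,"wy":0,"wz":0},
  {"hand":8,"x":0,"y":0,"z":0.04,"wx":0,"wy":0,"wz":0},
  {"hand":8,"x":0,"y":0,"z":0,"wx":0,"wy":0,"wz":0},
])

```text
time_s: 9.65
position: [0.5308, 0.1332, 0.1297]
tcp_rot: [[0.983, 0.182, -0.0], [0.182, -0.983, -0.0], [-0.0, -0.0, -1.0]]
force: [1.4, 0.1, -3.0]
opening: 0.183
```

Run:
```python
from h import *
st(.5306,.1334,.1235,10.5)
```

```text
t 9.65 p [0.5308 0.1332 0.1297] yaw 10.5 z [-3.e-04 -0.e+00 -1.e+00] F [ 1.4   0.13 -2.98] M [-0.022 -0.012 -0.013] op 15.9 q [ 2.4 31.7 98.3  0.  50.  81.9]
units [-0.005 -0.007  0.247]
wz 0.0
```

Emit:
move_arm([
  {"hand":8,"x":0,"y":0,"z":0.04,"wx":0,"wy":0,"wz":0},
  {"hand":8,"x":0,"y":0,"z":0.04,"wx":0,"wy":0,"wz":0},
  {"hand":8,"x":0,"y":0,"z":0,"wx":0,"wy":0,"wz":0},
])

```text
time_s: 9.95
position: [0.5308, 0.1332, 0.1277]
tcp_rot: [[0.983, 0.182, -0.0], [0.182, -0.983, -0.0], [-0.0, -0.0, -1.0]]
force: [0.3, -0.5, -2.5]
opening: 0.182
```

Run:
```python
from h import *
st(.5306,.1334,.1235,10.5)
```

```text
t 9.95 p [0.5308 0.1332 0.1277] yaw 10.5 z [-3.e-04 -0.e+00 -1.e+00] F [ 0.31 -0.48 -2.54] M [-0.015  0.022  0.05 ] op 15.9 q [ 2.4 31.9 98.4 -0.  49.8 81.9]
units [-0.005 -0.007  0.166]
wz 0.0
```

The pins are in with no resistance. I'll go down another 4 mm.

Emit:
move_arm([
  {"hand":8,"x":0,"y":0,"z":0.04,"wx":0,"wy":0,"wz":0},
  {"hand":8,"x":0,"y":0,"z":0.04,"wx":0,"wy":0,"wz":0},
  {"hand":8,"x":0,"y":0,"z":0.04,"wx":0,"wy":0,"wz":0},
  {"hand":8,"x":0,"y":0,"z":0.02,"wx":0,"wy":0,"wz":0},
  {"hand":8,"x":0,"y":0,"z":0,"wx":0,"wy":0,"wz":0},
])

```text
time_s: 10.45
position: [0.5308, 0.1332, 0.1242]
tcp_rot: [[0.983, 0.182, -0.0], [0.182, -0.983, -0.0], [-0.0, -0.0, -1.0]]
force: [-0.4, 0.1, -3.1]
opening: 0.181
```

Run:
```python
from h import *
st(.5306,.1334,.1235,10.5)
c=snap('scene','s6')
cv2.imwrite('pics/s6z.png',cv2.resize(c['image'][170:250,320:410,::-1],None,fx=7,fy=7,interpolation=cv2.INTER_CUBIC))
```

```text
t 10.45 p [0.5308 0.1332 0.1242] yaw 10.51 z [-3.e-04 -0.e+00 -1.e+00] F [-0.44  0.1  -3.08] M [ 0.006 -0.009  0.012] op 15.7 q [ 2.4 32.2 98.5 -0.  49.3 81.9]
units [-0.006 -0.007  0.027]
wz 0.01
```

View pics/s6z.png

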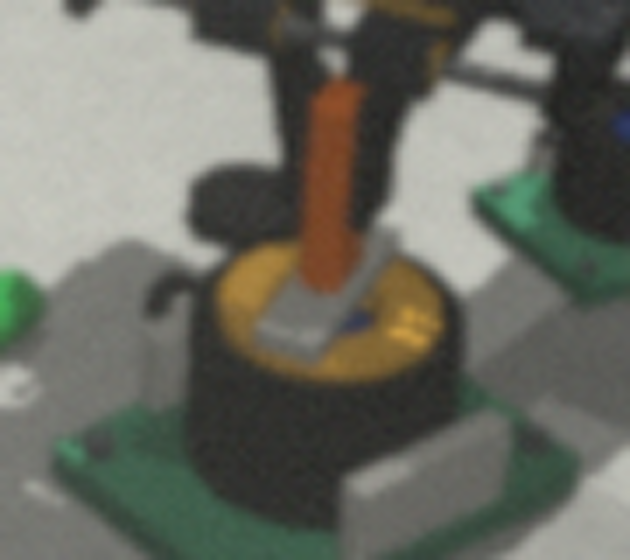

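The pins sit about 7 mm deep with no contact load. I'll turn anticlockwise.

Emit:
move_arm([
  {"hand":8,"x":0,"y":0,"z":0,"wx":0,"wy":0,"wz":-2},
  {"hand":8,"x":0,"y":0,"z":0,"wx":0,"wy":0,"wz":-3},
  {"hand":8,"x":0,"y":0,"z":0,"wx":0,"wy":0,"wz":-3},
  {"hand":8,"x":0,"y":0,"z":0,"wx":0,"wy":0,"wz":-3},
  {"hand":8,"x":0,"y":0,"z":0,"wx":0,"wy":0,"wz":-3},
  {"hand":8,"x":0,"y":0,"z":0,"wx":0,"wy":0,"wz":-3},
  {"hand":8,"x":0,"y":0,"z":0,"wx":0,"wy":0,"wz":-3},
  {"hand":8,"x":0,"y":0,"z":0,"wx":0,"wy":0,"wz":0},
])

```text
time_s: 11.3
position: [0.5305, 0.1342, 0.1243]
tcp_rot: [[0.862, 0.506, -0.001], [0.506, -0.862, 0.002], [0.0, -0.002, -1.0]]
force: [-0.4, 3.4, -2.0]
opening: 0.181
```

Run:
```python
from h import *
st(.5306,.1334,.1235,10.5)
```

```text
t 11.3 p [0.5305 0.1342 0.1243] yaw 30.42 z [-6.0e-04  1.9e-03 -1.0e+00] F [-0.43  3.38 -1.95] M [ 0.789  0.142 -0.077] op 15.8 q [ 2.4 32.2 98.5  0.1 49.3 61.9]
units [-0.013  0.029  0.032]
wz 19.92
```

Emit:
move_arm([
  {"hand":8,"x":0,"y":0,"z":0,"wx":0,"wy":0,"wz":-3},
  {"hand":8,"x":0,"y":0,"z":0,"wx":0,"wy":0,"wz":-3},
  {"hand":8,"x":0,"y":0,"z":0,"wx":0,"wy":0,"wz":-3},
  {"hand":8,"x":0,"y":0,"z":0,"wx":0,"wy":0,"wz":-3},
  {"hand":8,"x":0,"y":0,"z":0,"wx":0,"wy":0,"wz":-3},
  {"hand":8,"x":0,"y":0,"z":0,"wx":0,"wy":0,"wz":-3},
  {"hand":8,"x":0,"y":0,"z":0,"wx":0,"wy":0,"wz":0},
])

```text
time_s: 12.0
position: [0.5301, 0.1346, 0.1243]
tcp_rot: [[0.664, 0.748, -0.001], [0.748, -0.664, 0.003], [0.001, -0.003, -1.0]]
force: [-1.1, 4.2, -1.9]
opening: 0.176
```

Run:
```python
from h import *
st(.5306,.1334,.1235,10.5)
c=snap('scene','s7')
cv2.imwrite('pics/s7z.png',cv2.resize(c['image'][170:250,320:410,::-1],None,fx=7,fy=7,interpolation=cv2.INTER_CUBIC))
```

```text
t 12.0 p [0.5301 0.1346 0.1243] yaw 48.39 z [-0.0014  0.0026 -1.    ] F [-1.11  4.16 -1.88] M [ 1.051  0.242 -0.17 ] op 15.3 q [ 2.5 32.2 98.5  0.2 49.4 43.9]
units [-0.023  0.047  0.032]
wz 37.89
```

View pics/s7z.png

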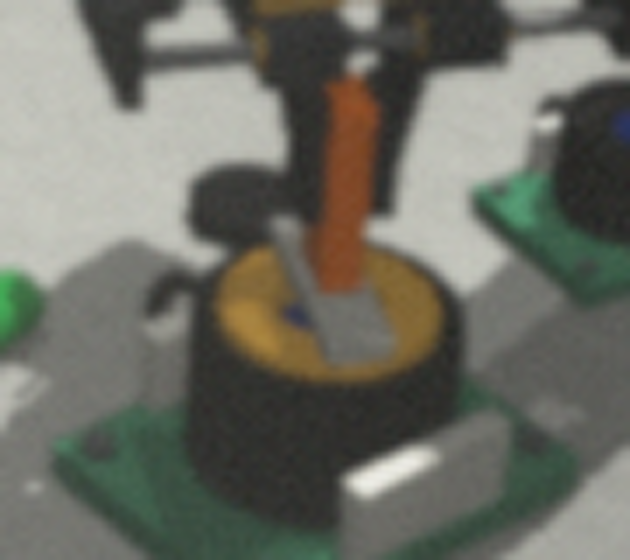

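Emit:
move_arm([
  {"hand":8,"x":0,"y":0,"z":0,"wx":0,"wy":0,"wz":-2.5},
  {"hand":8,"x":0,"y":0,"z":0,"wx":0,"wy":0,"wz":-2.5},
  {"hand":8,"x":0,"y":0,"z":0,"wx":0,"wy":0,"wz":-2.5},
  {"hand":8,"x":0,"y":0,"z":0,"wx":0,"wy":0,"wz":-2.5},
  {"hand":8,"x":0,"y":0,"z":0,"wx":0,"wy":0,"wz":-2},
  {"hand":8,"x":0,"y":0,"z":0,"wx":0,"wy":0,"wz":0},
])

```text
time_s: 12.65
position: [0.5297, 0.1347, 0.1243]
tcp_rot: [[0.494, 0.869, -0.002], [0.869, -0.494, 0.003], [0.001, -0.003, -1.0]]
force: [-0.8, 5.1, -0.5]
opening: 0.18
```

Run:
```python
from h import *
st()
```

```text
t 12.65 p [0.5297 0.1347 0.1243] yaw 60.37 z [-0.0023  0.0028 -1.    ] F [-0.76  5.08 -0.47] M [ 1.119  0.376 -0.216] op 15.7 q [ 2.5 32.2 98.5  0.2 49.4 31.9]
```

Emit:
move_arm([
  {"hand":8,"x":0,"y":0,"z":0,"wx":0,"wy":0,"wz":-1.5},
  {"hand":8,"x":0,"y":0,"z":0,"wx":0,"wy":0,"wz":-1.5},
  {"hand":8,"x":0,"y":0,"z":0,"wx":0,"wy":0,"wz":0},
])

```text
time_s: 12.95
position: [0.5296, 0.1348, 0.1243]
tcp_rot: [[0.448, 0.894, -0.002], [0.894, -0.448, 0.003], [0.001, -0.003, -1.0]]
force: [-1.2, 5.7, -1.1]
opening: 0.18
```

Run:
```python
from h import *
st()
```

```text
t 12.95 p [0.5296 0.1348 0.1243] yaw 63.36 z [-0.0024  0.0029 -1.    ] F [-1.22  5.7  -1.15] M [ 1.206  0.398 -0.175] op 15.6 q [ 2.5 32.2 98.5  0.2 49.4 29. ]
```

Emit:
move_arm([
  {"hand":8,"x":0,"y":0,"z":0,"wx":0,"wy":0,"wz":-1.5},
  {"hand":8,"x":0,"y":0,"z":0,"wx":0,"wy":0,"wz":-1.5},
  {"hand":8,"x":0,"y":0,"z":0,"wx":0,"wy":0,"wz":0},
])

```text
time_s: 13.25
position: [0.5296, 0.1348, 0.1243]
tcp_rot: [[0.401, 0.916, -0.003], [0.916, -0.401, 0.003], [0.002, -0.004, -1.0]]
force: [-2.0, 5.8, 0.2]
opening: 0.181
```

Run:
```python
from h import *
st()
```

```text
t 13.25 p [0.5296 0.1348 0.1243] yaw 66.36 z [-0.0026  0.0029 -1.    ] F [-1.96  5.81  0.21] M [ 1.214  0.372 -0.181] op 15.7 q [ 2.5 32.2 98.5  0.2 49.4 26. ]
```

Not at the stop yet; I'll continue with small turns.

Emit:
move_arm([
  {"hand":8,"x":0,"y":0,"z":0,"wx":0,"wy":0,"wz":-1},
  {"hand":8,"x":0,"y":0,"z":0,"wx":0,"wy":0,"wz":-1},
  {"hand":8,"x":0,"y":0,"z":0,"wx":0,"wy":0,"wz":0},
])

```text
time_s: 13.55
position: [0.5295, 0.1348, 0.1243]
tcp_rot: [[0.369, 0.929, -0.003], [0.929, -0.369, 0.003], [0.002, -0.004, -1.0]]
force: [-2.6, 6.5, -0.3]
opening: 0.181
```

Run:
```python
from h import *
st()
```

```text
t 13.55 p [0.5295 0.1348 0.1243] yaw 68.34 z [-0.0028  0.003  -1.    ] F [-2.56  6.46 -0.33] M [ 1.212  0.374 -0.216] op 15.7 q [ 2.5 32.2 98.5  0.2 49.4 24. ]
```

Emit:
move_arm([
  {"hand":8,"x":0,"y":0,"z":0,"wx":0,"wy":0,"wz":-1},
  {"hand":8,"x":0,"y":0,"z":0,"wx":0,"wy":0,"wz":-1},
  {"hand":8,"x":0,"y":0,"z":0,"wx":0,"wy":0,"wz":0},
])

```text
time_s: 13.85
position: [0.5294, 0.1348, 0.1242]
tcp_rot: [[0.336, 0.942, -0.003], [0.942, -0.336, 0.003], [0.002, -0.004, -1.0]]
force: [-3.0, 6.5, -1.2]
opening: 0.184
```

Run:
```python
from h import *
st()
```

```text
t 13.85 p [0.5294 0.1348 0.1242] yaw 70.35 z [-0.0029  0.003  -1.    ] F [-2.96  6.47 -1.22] M [ 1.207  0.477 -0.239] op 16.0 q [ 2.5 32.2 98.6  0.2 49.4 22. ]
```

Emit:
move_arm([
  {"hand":8,"x":0,"y":0,"z":0,"wx":0,"wy":0,"wz":-1},
  {"hand":8,"x":0,"y":0,"z":0,"wx":0,"wy":0,"wz":-1},
  {"hand":8,"x":0,"y":0,"z":0,"wx":0,"wy":0,"wz":0},
])

```text
time_s: 14.15
position: [0.5294, 0.1348, 0.1243]
tcp_rot: [[0.305, 0.952, -0.003], [0.952, -0.305, 0.003], [0.002, -0.004, -1.0]]
force: [-1.9, 4.9, 0.1]
opening: 0.182
```

Run:
```python
from h import *
st()
```

```text
t 14.15 p [0.5294 0.1348 0.1243] yaw 72.23 z [-0.003   0.0034 -1.    ] F [-1.94  4.86  0.12] M [ 1.131  0.437 -0.585] op 15.8 q [ 2.5 32.2 98.6  0.3 49.4 20. ]
```

Emit:
move_arm([
  {"hand":8,"x":0,"y":0,"z":0,"wx":0,"wy":0,"wz":-1},
  {"hand":8,"x":0,"y":0,"z":0,"wx":0,"wy":0,"wz":0},
])

```text
time_s: 14.35
position: [0.5294, 0.1348, 0.1243]
tcp_rot: [[0.289, 0.957, -0.003], [0.957, -0.289, 0.003], [0.002, -0.004, -1.0]]
force: [-1.9, 4.9, 0.6]
opening: 0.187
```

Run:
```python
from h import *
st()
c=snap('scene','s8')
cv2.imwrite('pics/s8z.png',cv2.resize(c['image'][170:250,320:410,::-1],None,fx=7,fy=7,interpolation=cv2.INTER_CUBIC))
```

```text
t 14.35 p [0.5294 0.1348 0.1243] yaw 73.2 z [-0.003   0.0034 -1.    ] F [-1.93  4.94  0.64] M [ 1.091  0.47  -0.777] op 16.3 q [ 2.4 32.2 98.6  0.3 49.4 19.1]
```

View pics/s8z.png

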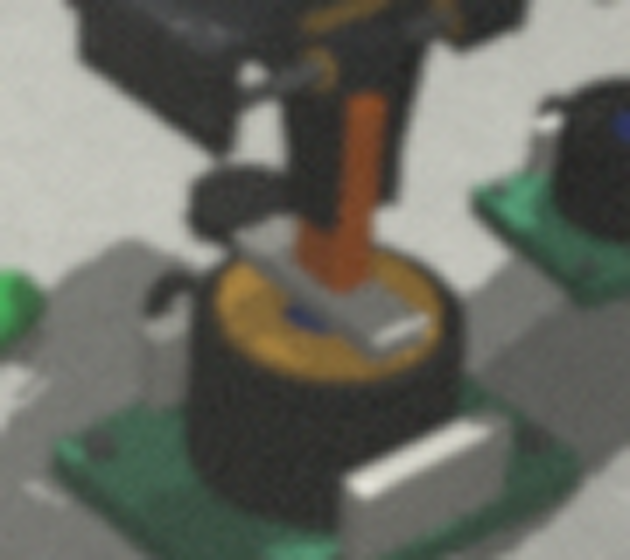

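Mz has jumped from −0.2 to −0.78 N·m, so the ring is on its stop, about 60° from where it began. I'll ease back 3° to unload and lift out.

Emit:
move_arm([
  {"hand":8,"x":0.02,"y":0,"z":0,"wx":0,"wy":0,"wz":1.5},
  {"hand":8,"x":0.02,"y":0,"z":0,"wx":0,"wy":0,"wz":1.5},
  {"hand":8,"x":0,"y":0,"z":0,"wx":0,"wy":0,"wz":0.5},
  {"hand":8,"x":0,"y":0,"z":0,"wx":0,"wy":0,"wz":0},
])

```text
time_s: 14.8
position: [0.5299, 0.1346, 0.1241]
tcp_rot: [[0.342, 0.94, -0.003], [0.94, -0.342, 0.001], [-0.0, -0.003, -1.0]]
force: [-3.1, 4.0, 0.1]
opening: 0.186
```

Run:
```python
from h import *
st()
```

```text
t 14.8 p [0.5299 0.1346 0.1241] yaw 69.97 z [-2.7e-03  6.0e-04 -1.0e+00] F [-3.11  4.03  0.14] M [ 0.869  0.699 -0.136] op 16.2 q [ 2.5 32.2 98.5  0.1 49.4 22.5]
```

Emit:
move_arm([
  {"hand":8,"x":0,"y":-0.03,"z":-0.04,"wx":0,"wy":0,"wz":0},
  {"hand":8,"x":0,"y":0,"z":-0.06,"wx":0,"wy":0,"wz":0},
  {"hand":8,"x":0,"y":0,"z":-0.08,"wx":0,"wy":0,"wz":0},
  {"hand":8,"x":0,"y":0,"z":-0.1,"wx":0,"wy":0,"wz":0},
  {"hand":8,"x":0,"y":0,"z":-0.1,"wx":0,"wy":0,"wz":0},
])

```text
time_s: 15.3
position: [0.5324, 0.1337, 0.1345]
tcp_rot: [[0.341, 0.94, 0.004], [0.94, -0.341, -0.002], [-0.0, 0.005, -1.0]]
force: [-0.0, 0.1, -2.8]
opening: 0.18
```

Run:
```python
from h import *
st()
```

```text
t 15.3 p [0.5324 0.1337 0.1345] yaw 70.08 z [ 0.0043 -0.0016 -1.    ] F [-0.03  0.09 -2.81] M [-0.044 -0.065 -0.007] op 15.7 q [ 2.5 31.3 98.  -0.1 50.4 22.5]
```

Emit:
move_arm([
  {"hand":8,"x":0,"y":0,"z":-0.2,"wx":0,"wy":0,"wz":0},
  {"hand":8,"x":0,"y":0,"z":-0.3,"wx":0,"wy":0,"wz":0},
  {"hand":8,"x":0,"y":0,"z":-0.3,"wx":0,"wy":0,"wz":0},
  {"hand":8,"x":0,"y":0,"z":-0.3,"wx":0,"wy":0,"wz":0},
  {"hand":8,"x":0,"y":0,"z":0,"wx":0,"wy":0,"wz":0},
])

```text
time_s: 15.8
position: [0.5317, 0.1345, 0.163]
tcp_rot: [[0.342, 0.94, 0.004], [0.94, -0.342, 0.0], [0.001, 0.003, -1.0]]
force: [0.1, 0.1, -2.6]
opening: 0.181
```

Run:
```python
from h import *
st(.5545,-.1472,None,-23)
c=snap('scene','s9')
cv2.imwrite('pics/s9z.png',cv2.resize(c['image'][150:260,310:430,::-1],None,fx=5,fy=5,interpolation=cv2.INTER_CUBIC))
```

```text
t 15.8 p [0.5317 0.1345 0.163 ] yaw 70.02 z [ 0.0037  0.     -1.    ] F [ 0.14  0.13 -2.62] M [-0.022 -0.094 -0.088] op 15.8 q [ 2.5 28.9 96.7 -0.  54.2 22.5]
units [-1.0277e+01  4.7080e+00  3.0000e-03]
wz 93.02
```

View pics/s9z.png

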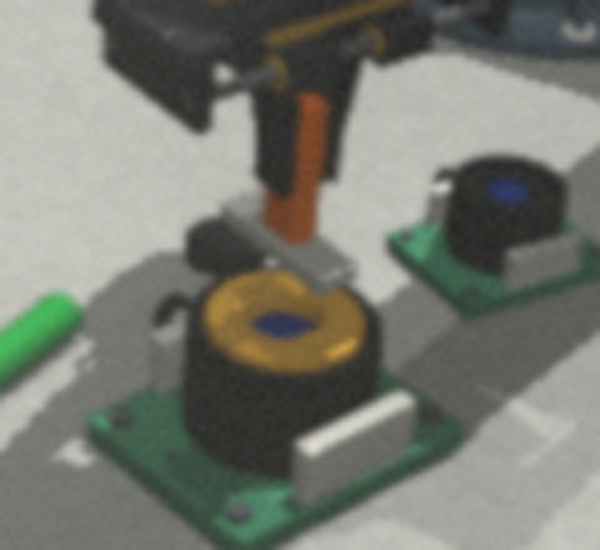

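The spanner is clear of the ring and the ring is undisturbed. Next it goes back over the stand.

Emit:
move_arm([
  {"hand":8,"x":-0.3,"y":0.14,"z":0,"wx":0,"wy":0,"wz":0},
  {"hand":8,"x":-0.64,"y":0.29,"z":0,"wx":0,"wy":0,"wz":0},
  {"hand":8,"x":-0.64,"y":0.29,"z":0,"wx":0,"wy":0,"wz":0},
  {"hand":8,"x":-0.64,"y":0.29,"z":0,"wx":0,"wy":0,"wz":0},
  {"hand":8,"x":-0.64,"y":0.3,"z":0,"wx":0,"wy":0,"wz":0},
  {"hand":8,"x":-0.64,"y":0.3,"z":0,"wx":0,"wy":0,"wz":0},
  {"hand":8,"x":-0.64,"y":0.3,"z":0,"wx":0,"wy":0,"wz":0},
  {"hand":8,"x":-0.64,"y":0.3,"z":0,"wx":0,"wy":0,"wz":0},
  {"hand":8,"x":-0.64,"y":0.3,"z":0,"wx":0,"wy":0,"wz":0},
  {"hand":8,"x":-0.64,"y":0.3,"z":0,"wx":0,"wy":0,"wz":0},
  {"hand":8,"x":-0.64,"y":0.3,"z":0,"wx":0,"wy":0,"wz":0},
  {"hand":8,"x":-0.64,"y":0.29,"z":0,"wx":0,"wy":0,"wz":0},
  {"hand":8,"x":-0.64,"y":0.29,"z":0,"wx":0,"wy":0,"wz":0},
  {"hand":8,"x":-0.64,"y":0.29,"z":0,"wx":0,"wy":0,"wz":0},
  {"hand":8,"x":-0.64,"y":0.29,"z":0,"wx":0,"wy":0,"wz":0},
  {"hand":8,"x":-0.64,"y":0.29,"z":0,"wx":0,"wy":0,"wz":0},
  {"hand":8,"x":-0.39,"y":0.18,"z":0,"wx":0,"wy":0,"wz":0},
])

```text
time_s: 17.55
position: [0.5542, -0.1498, 0.1613]
tcp_rot: [[0.343, 0.939, 0.001], [0.939, -0.343, -0.001], [-0.0, 0.001, -1.0]]
force: [-0.0, 0.1, -2.3]
opening: 0.179
```

Emit:
move_arm([
  {"hand":8,"x":0,"y":0,"z":0,"wx":0,"wy":0,"wz":5},
  {"hand":8,"x":0,"y":0,"z":0,"wx":0,"wy":0,"wz":8},
  {"hand":8,"x":0,"y":0,"z":0,"wx":0,"wy":0,"wz":8},
  {"hand":8,"x":0,"y":0,"z":0,"wx":0,"wy":0,"wz":8},
  {"hand":8,"x":0,"y":0,"z":0,"wx":0,"wy":0,"wz":8},
  {"hand":8,"x":0,"y":0,"z":0,"wx":0,"wy":0,"wz":8},
  {"hand":8,"x":0,"y":0,"z":0,"wx":0,"wy":0,"wz":8},
  {"hand":8,"x":0,"y":0,"z":0,"wx":0,"wy":0,"wz":8},
  {"hand":8,"x":0,"y":0,"z":0,"wx":0,"wy":0,"wz":8},
  {"hand":8,"x":0,"y":0,"z":0,"wx":0,"wy":0,"wz":8},
  {"hand":8,"x":0,"y":0,"z":0,"wx":0,"wy":0,"wz":8},
  {"hand":8,"x":0,"y":0,"z":0,"wx":0,"wy":0,"wz":8},
  {"hand":8,"x":0,"y":0,"z":0,"wx":0,"wy":0,"wz":0},
  {"hand":8,"x":0,"y":0,"z":0,"wx":0,"wy":0,"wz":0},
])

```text
time_s: 18.95
position: [0.5539, -0.1479, 0.1613]
tcp_rot: [[0.922, -0.388, -0.0], [-0.388, -0.922, 0.0], [-0.0, -0.0, -1.0]]
force: [-0.0, -0.3, -2.1]
opening: 0.181
```

Run:
```python
from h import *
c=snap('scene','s10')
st(.5548,-.1476,.0725,-23.2)
cv2.imwrite('pics/s10z.png',cv2.resize(c['image'][100:230,200:340,::-1],None,fx=4.5,fy=4.5,interpolation=cv2.INTER_CUBIC))
s=bot.read_state();R=s['tcp_rot'];p=s['position']
for nm,q in dict(A=(39,12,19),B=(39,-12,19),C=(-39,12,19),D=(-39,-12,19),A9=(39,12,9),C9=(-39,12,9),pa=(27,0,0),pb=(-27,0,0)).items():
    w=p+R@np.array([q[0]/1000-.001,-q[1]/1000,.0493-q[2]/1000])
    u=np.array(proj(c,w));print(nm,((u-[200,100]+.5)*4.5).round(1))
```

```text
t 19.0 p [ 0.5538 -0.1479  0.1613] yaw -22.85 z [-2.e-04  1.e-04 -1.e+00] F [ 0.33  0.1  -2.47] M [ 0.02   0.015 -0.03 ] op 15.7 q [-26.1  30.7  93.1   0.   56.2  86.7]
units [ 0.032 -0.024  3.55 ]
wz 0.35
A [277.1 310.5]
B [260.1 291.9]
C [399. 278.]
D [380.8 260.3]
A9 [278.  325.5]
C9 [399.4 292.8]
pa [289.3 324.3]
pb [372.5 301.8]
```

View pics/s10z.png

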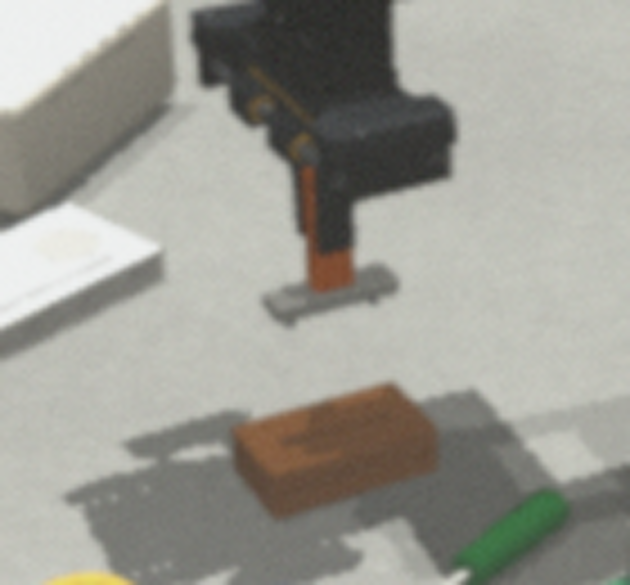

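The spanner hangs as before, with the bar ends at crop (263,298) and (397,282) above the stand. I'll lower it.

Emit:
move_arm([
  {"hand":8,"x":0.03,"y":-0.02,"z":0.2,"wx":0,"wy":0,"wz":0.35},
  {"hand":8,"x":0,"y":0,"z":0.4,"wx":0,"wy":0,"wz":0},
  {"hand":8,"x":0,"y":0,"z":0.4,"wx":0,"wy":0,"wz":0},
  {"hand":8,"x":0,"y":0,"z":0.4,"wx":0,"wy":0,"wz":0},
  {"hand":8,"x":0,"y":0,"z":0.4,"wx":0,"wy":0,"wz":0},
  {"hand":8,"x":0,"y":0,"z":0.4,"wx":0,"wy":0,"wz":0},
  {"hand":8,"x":0,"y":0,"z":0.4,"wx":0,"wy":0,"wz":0},
  {"hand":8,"x":0,"y":0,"z":0.3,"wx":0,"wy":0,"wz":0},
  {"hand":8,"x":0,"y":0,"z":0.1,"wx":0,"wy":0,"wz":0},
  {"hand":8,"x":0,"y":0,"z":0,"wx":0,"wy":0,"wz":0},
])

```text
time_s: 20.0
position: [0.5546, -0.1476, 0.0859]
tcp_rot: [[0.918, -0.396, -0.001], [-0.396, -0.918, 0.0], [-0.001, -0.0, -1.0]]
force: [-1.1, -0.3, -1.7]
opening: 0.181
```

Run:
```python
from h import *
st(.5548,-.1476,.0725,-23.2)
```

```text
t 20.0 p [ 0.5546 -0.1476  0.0859] yaw -23.35 z [-6.e-04  3.e-04 -1.e+00] F [-1.11 -0.33 -1.66] M [ 0.052 -0.004 -0.023] op 15.7 q [-26.1  37.2  95.9   0.   46.9  87.3]
units [ 0.008 -0.002  0.535]
wz -0.15
```

Emit:
move_arm([
  {"hand":8,"x":0,"y":0,"z":0.08,"wx":0,"wy":0,"wz":0},
  {"hand":8,"x":0,"y":0,"z":0.08,"wx":0,"wy":0,"wz":0},
  {"hand":8,"x":0,"y":0,"z":0.08,"wx":0,"wy":0,"wz":0},
  {"hand":8,"x":0,"y":0,"z":0.08,"wx":0,"wy":0,"wz":0},
  {"hand":8,"x":0,"y":0,"z":0,"wx":0,"wy":0,"wz":0},
])

```text
time_s: 20.5
position: [0.5546, -0.1475, 0.0781]
tcp_rot: [[0.918, -0.396, -0.0], [-0.396, -0.918, 0.0], [-0.0, -0.0, -1.0]]
force: [-0.2, 0.7, -2.5]
opening: 0.18
```

Run:
```python
from h import *
st(.5548,-.1476,.0725,-23.2)
```

```text
t 20.5 p [ 0.5546 -0.1475  0.0781] yaw -23.34 z [-4.e-04  2.e-04 -1.e+00] F [-0.2   0.73 -2.48] M [ 0.08   0.092 -0.026] op 15.7 q [-26.1  37.9  96.2   0.   45.9  87.3]
units [ 0.009 -0.001  0.223]
wz -0.14
```

Emit:
move_arm([
  {"hand":8,"x":0,"y":0,"z":0.06,"wx":0,"wy":0,"wz":0},
  {"hand":8,"x":0,"y":0,"z":0.06,"wx":0,"wy":0,"wz":0},
  {"hand":8,"x":0,"y":0,"z":0.06,"wx":0,"wy":0,"wz":0},
  {"hand":8,"x":0,"y":0,"z":0,"wx":0,"wy":0,"wz":0},
])

```text
time_s: 20.9
position: [0.5546, -0.1476, 0.0735]
tcp_rot: [[0.918, -0.396, -0.0], [-0.396, -0.918, 0.0], [-0.0, -0.0, -1.0]]
force: [-1.0, 0.4, -1.7]
opening: 0.184
```

Run:
```python
from h import *
st(.5548,-.1476,.0725,-23.2)
```

```text
t 20.9 p [ 0.5546 -0.1476  0.0735] yaw -23.34 z [-4.e-04  2.e-04 -1.e+00] F [-0.98  0.42 -1.7 ] M [0.081 0.057 0.005] op 16.0 q [-26.1  38.3  96.3   0.   45.4  87.3]
units [ 0.008 -0.002  0.042]
wz -0.14
```

The pins are in the slot. I'll seat it, then release.

Emit:
move_arm([
  {"hand":8,"x":0,"y":0,"z":0.03,"wx":0,"wy":0,"wz":0},
  {"hand":8,"x":0,"y":0,"z":0.02,"wx":0,"wy":0,"wz":0},
  {"hand":8,"x":0,"y":0,"z":0,"wx":0,"wy":0,"wz":0},
  {"hand":20,"x":0,"y":0,"z":0,"wx":0,"wy":0,"wz":0},
  {"hand":30,"x":0,"y":0,"z":0,"wx":0,"wy":0,"wz":0},
  {"hand":50,"x":0,"y":0,"z":0,"wx":0,"wy":0,"wz":0},
  {"hand":50,"x":0,"y":0,"z":0,"wx":0,"wy":0,"wz":0},
  {"hand":50,"x":0,"y":0,"z":0,"wx":0,"wy":0,"wz":0},
  {"hand":50,"x":0,"y":0,"z":0,"wx":0,"wy":0,"wz":0},
])

```text
time_s: 21.8
position: [0.5548, -0.1476, 0.0726]
tcp_rot: [[0.918, -0.396, 0.0], [-0.396, -0.918, -0.0], [0.0, -0.0, -1.0]]
force: [1.2, 0.2, 1.0]
opening: 0.549
```

Run:
```python
from h import *
st()
```

```text
t 21.8 p [ 0.5548 -0.1476  0.0726] yaw -23.34 z [ 1.e-04 -0.e+00 -1.e+00] F [1.19 0.22 1.02] M [ 0.009  0.03  -0.023] op 47.8 q [-26.1  38.4  96.3   0.   45.2  87.3]
```

Emit:
move_arm([
  {"hand":50,"x":0,"y":0,"z":-0.3,"wx":0,"wy":0,"wz":0},
  {"hand":50,"x":0,"y":0,"z":-0.6,"wx":0,"wy":0,"wz":0},
  {"hand":50,"x":0,"y":0,"z":-0.7,"wx":0,"wy":0,"wz":0},
  {"hand":50,"x":0,"y":0,"z":-0.7,"wx":0,"wy":0,"wz":0},
  {"hand":50,"x":0,"y":0,"z":-0.7,"wx":0,"wy":0,"wz":0},
  {"hand":50,"x":0,"y":0,"z":-0.7,"wx":0,"wy":0,"wz":0},
  {"hand":50,"x":0,"y":0,"z":-0.7,"wx":0,"wy":0,"wz":0},
  {"hand":50,"x":-0.5,"y":0,"z":-0.5,"wx":0,"wy":0,"wz":0},
  {"hand":50,"x":-0.9,"y":0,"z":0,"wx":0,"wy":0,"wz":0},
  {"hand":50,"x":-0.9,"y":0,"z":0,"wx":0,"wy":0,"wz":0},
  {"hand":50,"x":-0.9,"y":0,"z":0,"wx":0,"wy":0,"wz":0},
  {"hand":50,"x":-0.5,"y":0,"z":0,"wx":0,"wy":0,"wz":0},
  {"hand":50,"x":0,"y":0,"z":0,"wx":0,"wy":0,"wz":0},
  {"hand":50,"x":0,"y":0,"z":0,"wx":0,"wy":0,"wz":0},
])

```text
time_s: 23.2
position: [0.471, -0.1116, 0.1956]
tcp_rot: [[0.918, -0.396, 0.002], [-0.396, -0.918, -0.001], [0.002, 0.0, -1.0]]
force: [0.6, -0.4, 0.1]
opening: 0.57
```

Run:
```python
from h import *
st()
c=snap('scene','s11')
cv2.imwrite('pics/s11z.png',cv2.resize(c['image'][140:270,230:420,::-1],None,fx=4.2,fy=4.2,interpolation=cv2.INTER_CUBIC))
c=snap('top','t11')
cv2.imwrite('pics/t11z.png',cv2.resize(c['image'][100:300,235:395,::-1],None,fx=3,fy=3,interpolation=cv2.INTER_CUBIC))
# ring hole profile
for n in('s11','t11'):
    c=dict(np.load(f'pics/{n}.npz'));gf=cv2.GaussianBlur(c['image'].astype(np.float32).mean(2),(0,0),.6)
    th=np.radians(np.arange(0,360,2));pr=[]
    for t in th:
        pr.append(np.mean([cv2.getRectSubPix(gf,(1,1),tuple(map(float,proj(c,[.5296+r*np.cos(t),.1332+r*np.sin(t),.082]))))[0,0] for r in(.025,.027,.029)]))
    pr=np.array(pr);print(n,[(int(np.degrees(th[i]).round()),int(pr[i])) for i in np.argsort(pr)[:12]])
```

```text
t 23.2 p [ 0.471  -0.1116  0.1956] yaw -23.35 z [ 0.0022 -0.0011 -1.    ] F [ 0.63 -0.36  0.06] M [ 0.012 -0.01  -0.009] op 49.6 q [-26.6  21.6 103.7  -0.   54.5  86.8]
s11 [(246, 143), (248, 143), (68, 144), (244, 145), (66, 145), (250, 145), (70, 145), (242, 148), (72, 148), (64, 148), (252, 148), (62, 152)]
t11 [(68, 75), (66, 76), (246, 76), (248, 76), (70, 76), (244, 77), (250, 78), (72, 78), (64, 78), (242, 80), (74, 81), (252, 81)]
```

View pics/s11z.png

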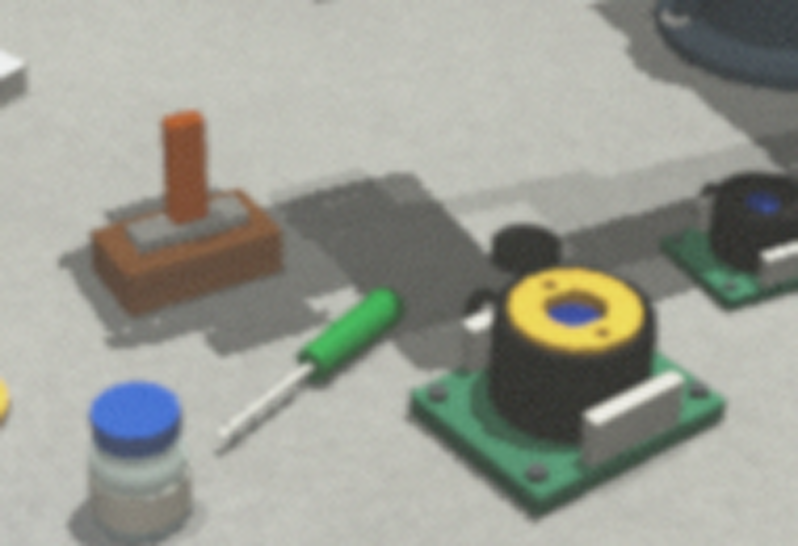

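View pics/t11z.png

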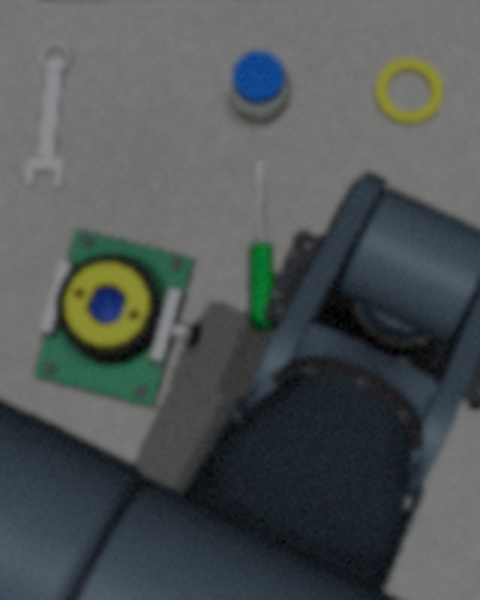

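The spanner stands upright in its stand (crop 185,165) and the gripper is clear. The ring's holes now lie at about 67.5° in both views, against about 10.5° before. Nothing else has moved. Handing in.

Run:
```python
from h import *
print(order.hand_in())
```

```text
the job is handed in; nothing more can be done
None
```

The job is done and handed in at about 23 s of the 72 s allowed; no verdict is reported.

- **Insertion:** I took the spanner from its stand and lowered its pins about 7 mm into the ring's holes. There was no upward resistance, and side forces stayed under 2 N.
- **Turning:** I turned the ring anticlockwise until the wrist moment rose from about 0.2 to 0.78 N·m, which I took as the stop. Side force stayed under about 7 N during the turn. I then eased back 3.5° to unload the pins and lifted out without catching.
- **Return:** I put the spanner back in its stand, let go and moved the gripper clear.

**Last checks:**
- **Ring angle:** Both camera views put the hole line at about 67.5°, against about 10.5° at the start. That is about 57° (1.0 rad), plus whatever between 0 and 0.2 rad the ring started at. The views alone leave little margin over the 0.97 rad needed; the moment rise is the stronger sign that it reached the stop.
- **Spanner:** In the scene view it stands upright with its bar on the block. The arm hid it from the top camera, so this check rests on one view.
- **Bystanders:** The screwdriver, lens cap and jar in the scene view, and the spare ring and wrench in the top view, look unmoved. I did not measure any bystander, and the hard drive and power brick were not in the last close-ups. The pins stayed at the ring's holes, well away from the glass.

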